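Set and lock the length stop of a pipe-cutting jig

ROBOT

A 6-joint arm with a two-finger parallel gripper is mounted at the origin on the work surface. World frame = base frame: x ahead of the robot, y to its left, z up, the work surface at z = 0. Lengths are in m, angles in rad, forces in N, time in s.
With the tool pointing down it reaches from about 0.25 to 0.725 m from the base axis. Payload 4 kg.
Tool frame: the origin (TCP) lies at the very end of the fingers, on their centre line; the grasp point (between the pads) lies 19 mm behind it; y points along the fingers, z is the direction in which the jaws open and shut, and the axes are right-handed (so a half turn about y gives the same grasp; the last joint's range is limited). The gripper opens to 85 mm and grips with 20 to 120 N. Pads are 22 mm wide; open, the fingers measure 114 mm over their backs; the gripper's body (76 mm by 85 mm) begins 54 mm behind the grasp point. The pads swing forward as they close: fully open they stand 13 mm farther back than shut.
Start: joints at [-1.302, 0.241, 0.005, 1.335, 0, 1.571], TCP at [0.133, -0.482, 0.231] pointing down, gripper open.
Joint ranges: [-2.72, 2.72], [-1.05, 1.87], [-1.09, 1.28], [-1.99, 2.15], [-1.42, 1.44], [-3.14, 3.14]. Speed limits (rad/s): [2.79, 2.79, 3.14, 3.14, 3.14, 3.14].

INTERFACE

Orientations are given as a unit quaternion [x, y, z, w].
In Python, from workcell import bot gives the robot as it stands. The module is installed in compiled form; this text tells all that it offers.
- The arm moves only by the tool move_arm, never from a script. Its argument "increments" is a list of rows, each an object with "grip": the closure, from 0 (fully open) to 1 (shut); "linear": the shift along the tool's x, y, z scaled (see below), a list of three; "twist": the turn about the tool's y scaled (see below). A call has exactly 5 rows; each row shifts and turns the pose as measured when the row begins, along the tool's axes as they then stand; what a row does not reach is not made up. The controller multiplies each number of a shift by 0.2 m and each number of a turn by 2 rad. A row lasts 1/10 s, in which the tool goes at most 50 mm and 8.59 degrees, less where a joint would pass 70% of its speed; a pose out of reach is approached as far as the arm can. A call with a number of a shift or a turn outside -1 to 1 is refused whole. A call with a gripper value outside its range is refused whole. The fingers move at their own pace and stop on an object; the grip force is fixed at half the most. Time passes only in rows, so rows that do not move let the fingers close, or fill a call up. It gives the time, the measured TCP pose, the force and the opening at its end, in the units of the state.
- bot.get_obs(): the state, without advancing time (a new reading comes with each control period).
- bot.camera(name): name is "scene" or "top" or "wrist"; returns (picture, depth): 384x512x3 uint8, blue, green, red; 384x512 float32, m along the optical axis (not along the pixel's ray), 0 where there is no reading.
- bot.camera_params(name): a dict with "camera_matrix" (3x3 intrinsics, pixels), "dist" ([k1, k2, p1, p2, k3] as OpenCV has them; the pictures are not rectified), "rvec" (rotation vector, rad) and "tvec" (3), from world to camera coordinates, as OpenCV has them; the wrist camera has in their place "T_tool_cam" (4x4, takes a point from camera to tool coordinates, whose origin is the TCP and whose axes are the tool frame's). Camera axes: x right, y down, z forward; pixel columns grow to the right and rows downward; lengths in m; the calibration is good to about 2 mm. A picture is of the moment at which its call begins: read the wrist's pose just before it. camera_params takes no time and is no camera call.
- bot.job_done(): hands the job in, once; it reports no verdict.
The state is a dict: "clock": time; "joint_pos": joint angles; "joint_vel": joint speeds; "tau": joint torques, N m; "eef_pos": TCP position; "tool_rot": TCP orientation; "ft_force": force on the tool from outside, world axes, zero at the start; "ft_torque": the same for the moment, N m; "grip_width": finger opening in m.
Only numpy, scipy, OpenCV 4.12 (cv2) and the standard library are available. Lean on these libraries where they do the work, as an engineer would, in place of code of your own. Each camera call takes 0.05 s, during which the arm holds its last target. There are 200 camera calls.

TASK

Set the length stop of the pipe-cutting jig for the next cut: its clamp lever is slack, so slide the steel stop along its slot until the end edge of its foot is level with the black line drawn across the jig, then lock it there by swinging the clamp lever clockwise, by feel, until it is hand-tight: about 12 N of push at its ball end, and never over 15 N, which would crush the plywood. Leave the lever tight and let go of everything; the pipe in the jig and the fittings and pencil on the counter stay where they are.

Things in the scene. Friction and masses are not known exactly. Their poses are not given: they have to be found in the camera images.
- jig: Pipe-cutting jig screwed to the counter (all sizes in mm): plywood bed 420 x 174 x 20 thick. Origin: its underside, below the clamp bolt's axis. x: across the bed, away from the robot; y: along the bed, the way the stop slides; z up. Bed: x -62 to 112, y -255 to 165. A saw-guide wall, 45 high, stands at x 54 to 66, y -255 to -175; a lip 4 high follows it to y 165.
- fence (a point): Middle of the top of the wooden fence, 12 thick, 45 high, that runs along the bed's far side (x 100 to 112 in the jig).
- stop: The length stop: loose bare steel, about 0.8 kg, slides along the jig's y with about 5 N. Flat foot 76 (x) x 180 (y) x 6 thick on the bed, with a slot 10 wide (x 15 to 25, y 22 to 172) over the clamp bolt and the guide bolt, which keep it square to the jig. An upright plate rises at its -y end. Origin: underside, near corner of the foot's -y end edge (nearest the robot); axes as the jig's.
- plate (a point): Where to pinch the stop: on the top edge of its upright plate, middle of the thickness. The plate is 8 thick along y (its outer face flush with the foot's end edge), spans 20 nearer to 56 farther in x than this point, and stands 56 above the foot (62 above the bed). Nothing stands within 25 of it along y near this point but the foot below.
- edge (a point): The -y end edge of the stop's foot, at its corner nearest the robot, on the underside (the stop's origin). This edge is to come level with the line.
- line (a point): Black felt-pen line, 2.5 wide, straight across the bed along x and carried up and over the fence. This point: middle of its width, on the bed's top, where the foot's corner will come. Axes as the jig's: the edge is level with the line when both points have the same y in the jig's frame. It lies 24 to 78 from the edge, to either side.
- guide (a point): Top of the guide bolt's hex head (washer 18 across, top 35 above the counter), standing in the slot 50 along +y from the clamp bolt. It is never turned.
- bolt (a point): The clamp bolt's axis at the bed's top, 20 above the counter. The lever turns about the vertical through it: black hub 34 across, 26 high, on the foot; arm 12 thick sloping up to a ball 18 across, its centre 74 from the axis, 58 to 62 above the counter. Push the ball sideways with closed fingers; loose, it turns with under 2 N.
- lever (a joint): Angle of the clamp lever, rad, growing clockwise seen from above (tightens), 0 to 2.6. Arm direction in the jig's frame: pi + 0.9 - value (at 0.9 it points to -x, the robot). Starts slack at 0 to 0.3. The hub meets the foot somewhere between 0.3 and 1.5, unknown; from there the push at the ball grows about 0.7 to 1.2 N per mm. Under 9 N is not firm, over 15 N too much. It stays where left.
- pipe: Bystander: white plastic pipe, 32 across, 105 long, lying along the fence within the saw guide. Origin: centre of its -y end.
- tee: Bystander: white plastic tee fitting, 78 x 60 x 43 high, on the counter. Origin: underside, below the crossing.
- coupling: Bystander: white plastic pipe coupling, 48 across, 54 high, standing on the counter. Origin: centre of its underside.
- pencil: Bystander: flat red carpenter's pencil, 173 long, 8 high, on the counter. Origin: near its middle, underside.

How it is judged:
On the way, in this order (a step that is already met when the one before it is completed fails the run):
1. the end edge of the stop's foot is level with the line, with the clamp still slack (y of edge in the frame of line between -0.0025 and 0.0025 m and contact force between stop and jig below 30 N), for 0.3 s.
2. the lever presses the stop firmly onto the bed (y of edge in the frame of line between -0.0025 and 0.0025 m and contact force between stop and jig above 50 N), for 0.2 s.
At the end, for the whole second after the job is handed in: The end edge of the stop's foot is within 2.5 mm of the middle of the line, the stop lies flat and still, and the clamp presses it onto the bed with over 50 N (its weight of 8 N included) (all of step 2 and angle between stop's own z axis and vertical below 0.03 rad and linear speed of stop below 0.01 m/s); the robot touches nothing.
It fails at once if the stop is pressed onto, or driven against, the jig with more than 130 N (over-tightened) (contact force between stop and jig above 130 N).
It fails at once if the pipe is shifted (distance of pipe from where it was at the start of the episode above 0.015 m).
It fails at once if the tee is shifted (distance of tee from where it was at the start of the episode above 0.015 m).
It fails at once if the coupling is shifted (distance of coupling from where it was at the start of the episode above 0.015 m).
It fails at once if the pencil is shifted (distance of pencil from where it was at the start of the episode above 0.015 m).
It also fails if it takes over 64 s, if anything falls off the work surface, if the arm or the gripper's body presses on something with over 40 N, if the wrist force passes 120 N, or if a joint passes its speed limit or range.

## Working session

There is one attempt and no reset: what is moved stays moved. The work goes in short steps, Python scripts to look and compute and a tool call to move; the robot and the scene stay as the last step left them, time stands still between calls to the robot, and variables do not carry over. Pictures are saved under pics/ and viewed, about 8 in all and at most 12, crops included, and the job is handed in when it is done.

Besides the shell and the picture viewer there is one more tool, called after ">>>" as name(argument=value, ...) on one line, values as JSON. move_arm: Moves the arm, as the interface text tells. Its arguments: {"type":"object","properties":{"increments":{"type":"array"}},"required":["increments"]}

```bash
mkdir -p pics
cat > h.py <<'E'
import numpy as np, cv2
from scipy.spatial.transform import Rotation as R
from workcell import bot
def cam(name):
    o=bot.get_obs(); im,d=bot.camera(name); p=bot.camera_params(name)
    K=np.array(p["camera_matrix"],float); dist=np.array(p["dist"],float)
    if "rvec" in p:
        M=np.eye(4); M[:3,:3]=cv2.Rodrigues(np.array(p["rvec"],float))[0]; M[:3,3]=np.ravel(p["tvec"]); T=np.linalg.inv(M)
    else:
        W=np.eye(4); W[:3,:3]=R.from_quat(o["tool_rot"]).as_matrix(); W[:3,3]=o["eef_pos"]; T=W@np.array(p["T_tool_cam"])
    return im,d,K,dist,T
def save(name,f):
    im,d,K,dist,T=cam(name); cv2.imwrite(f"pics/{f}.png",im); np.savez(f"pics/{f}.npz",d=d,K=K,dist=dist,T=T,im=im)
def ray(f,u,v):
    z=np.load(f"pics/{f}.npz"); n=cv2.undistortPoints(np.array([[[u,v]]],float),z["K"],z["dist"])[0,0]
    return z["T"][:3,:3]@np.array([n[0],n[1],1]), z["T"][:3,3], z["d"]
def at_z(f,u,v,h):
    r,c,_=ray(f,u,v); return c+r*(h-c[2])/r[2]
def at_d(f,u,v):
    r,c,d=ray(f,u,v); return c+r*d[int(round(v)),int(round(u))]
E
python3 - <<'E'
from h import *
o=bot.get_obs(); print({k:np.round(v,3).tolist() for k,v in o.items()})
save("top","top1"); save("scene","sc1")
a=cv2.imread("pics/top1.png"); cv2.imwrite("pics/top1b.png",cv2.resize(a,(800,600),interpolation=cv2.INTER_CUBIC))
E
```

```text
{'clock': 0.0, 'joint_pos': [-1.302, 0.241, 0.004, 1.335, 0.0, 1.571], 'joint_vel': [0.001, 0.001, 0.001, 0.0, 0.003, 0.001], 'tau': [-0.002, -37.232, 25.241, 0.017, -0.0, 0.0], 'eef_pos': [0.133, -0.481, 0.23], 'tool_rot': [-0.095, 0.701, -0.7, 0.095], 'ft_force': [0.448, -0.483, 0.013], 'ft_torque': [-0.072, -0.04, -0.02], 'grip_width': 0.085}
```

View pics/top1b.png

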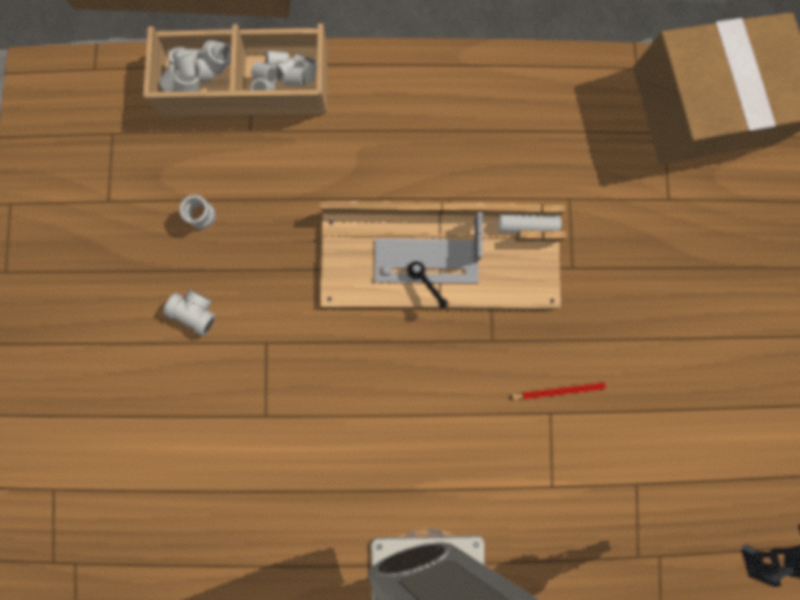

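View pics/sc1.png

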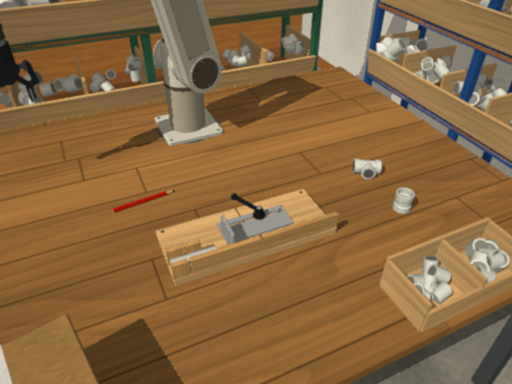

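Top view: jig at (320–565, 205–305), hub (416,270), ball (443,303), plate (479,235), pipe (530,223), and possible marks on the fence near (441,207) and (542,207). The bystanders are well away from the jig. Next I'll work out rough positions and look with the wrist camera.

Run:
```python
from h import *
s=.64
for n,u,v,h in [("hub",416,270,.052),("ball",443,303,.06),("plate_far",479,213,.082),("plate_near",479,258,.082),("c1",320,307,.02),("c2",560,307,.02),("fence1",322,205,.045),("fence2",564,207,.045),("mark1",441,207,.045),("guide",385,272,.035)]:
    print(n,at_z("top1",u*s,v*s,h).round(4),at_d("top1",u*s,v*s).round(4))
p=bot.camera_params("wrist"); print(np.round(p["T_tool_cam"],3),np.round(p["camera_matrix"],1))
o=bot.get_obs(); print(R.from_quat(o["tool_rot"]).as_matrix().round(3))
```

```text
hub [0.5495 0.017  0.052 ] [0.5494 0.017  0.0521]
ball [ 0.4921 -0.0273  0.06  ] [ 0.4913 -0.0265  0.0684]
plate_far [ 0.6409 -0.0885  0.082 ] [ 0.6412 -0.0886  0.0811]
plate_near [ 0.5646 -0.0866  0.082 ] [ 0.567  -0.0887  0.0673]
c1 [0.4905 0.1828 0.02  ] [ 0.4925  0.1851 -0.002 ]
c2 [ 0.487  -0.2371  0.02  ] [ 0.487  -0.2371  0.02  ]
fence1 [0.665  0.1776 0.045 ] [0.6617 0.1763 0.0581]
fence2 [ 0.6605 -0.2443  0.045 ] [ 0.6561 -0.2392  0.063 ]
mark1 [ 0.6605 -0.028   0.045 ] [ 0.6551 -0.0262  0.0667]
guide [0.5488 0.0697 0.035 ] [0.549  0.0697 0.0338]
[[ 0.001  0.958  0.288 -0.074]
 [ 0.    -0.288  0.958 -0.141]
 [ 1.    -0.    -0.    -0.   ]
 [ 0.     0.     0.     1.   ]] [[264.7   0.  253.6]
 [  0.  264.7 189.9]
 [  0.    0.    1. ]]
[[-0.964 -0.001  0.266]
 [-0.266  0.002 -0.964]
 [-0.    -1.    -0.002]]
```

>>> move_arm(increments=[{"grip": 0, "linear": [-0.18, 0, -0.1], "twist": 0.067}, {"grip": 0, "linear": [-0.18, 0, -0.1], "twist": 0.067}, {"grip": 0, "linear": [-0.17, 0, -0.17], "twist": 0}, {"grip": 0, "linear": [-0.17, 0, -0.17], "twist": 0}, {"grip": 0, "linear": [-0.17, 0, -0.17], "twist": 0}])

```text
clock: 0.6
eef_pos: [0.2986, -0.3264, 0.2276]
tool_rot: [0.007, 0.709, -0.706, -0.009]
ft_force: [0.6, -1.4, 0.5]
grip_width: 0.0855
```

>>> move_arm(increments=[{"grip": 0, "linear": [-0.17, 0, -0.17], "twist": 0}, {"grip": 0, "linear": [-0.17, 0, -0.17], "twist": 0}, {"grip": 0, "linear": [-0.17, 0, -0.17], "twist": 0}, {"grip": 0, "linear": [-0.17, 0, -0.17], "twist": 0}, {"grip": 0, "linear": [-0.17, 0, -0.17], "twist": 0}])

```text
clock: 1.1
eef_pos: [0.477, -0.1518, 0.2263]
tool_rot: [0.006, 0.709, -0.705, -0.01]
ft_force: [0.1, -0.7, -0.2]
grip_width: 0.0854
```

>>> move_arm(increments=[{"grip": 0.2, "linear": [-0.17, 0.06, -0.15], "twist": 0}, {"grip": 0.2, "linear": [-0.17, 0.06, -0.15], "twist": 0}, {"grip": 0.2, "linear": [-0.13, 0.06, -0.1], "twist": 0}, {"grip": 0.2, "linear": [-0.03, 0.06, -0.03], "twist": 0}, {"grip": 0.2, "linear": [0, 0, 0], "twist": 0}])

```text
clock: 1.6
eef_pos: [0.5848, -0.0578, 0.1734]
tool_rot: [0.002, 0.709, -0.705, -0.008]
ft_force: [-0.9, -0.8, -0.0]
grip_width: 0.0681
```

Run:
```python
from h import *
o=bot.get_obs(); print(o["eef_pos"],R.from_quat(o["tool_rot"]).as_matrix().round(4),o["joint_pos"])
save("wrist","w1")
a=cv2.imread("pics/w1.png"); cv2.imwrite("pics/w1b.png",cv2.resize(a,(800,600),interpolation=cv2.INTER_CUBIC))
```

```text
[ 0.58480054 -0.05784934  0.17343116] [[-0.9999 -0.0076 -0.014 ]
 [ 0.014   0.0049 -0.9999]
 [ 0.0077 -1.     -0.0048]] [-0.10072065  0.4493231   0.15278587  1.28233065  0.00410474  3.05488164]
```

View pics/w1b.png

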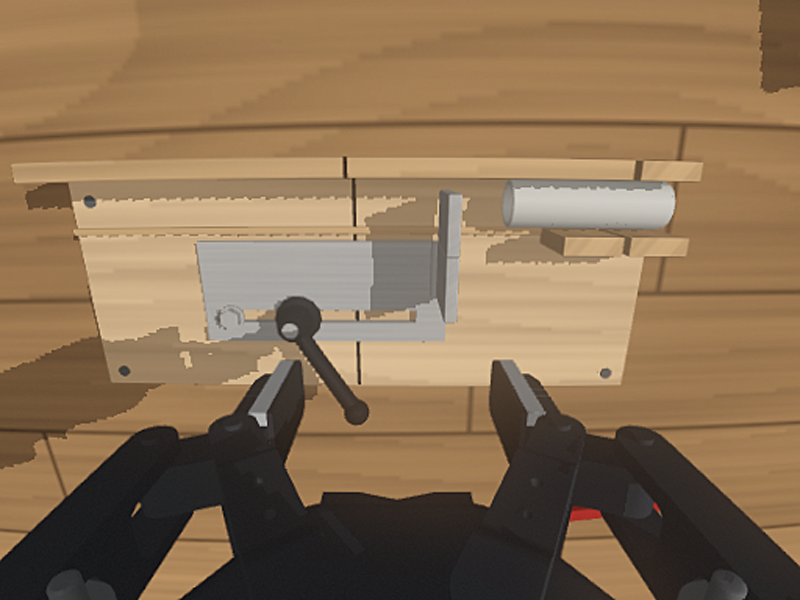

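The black line is at about (354,200)–(358,384) across the bed and at (345,167) on the fence; the mark near x=635 is the saw slot. The plate is at about (450,193–322) and the foot's near corner at about (444,341). I'll enlarge the crop for accurate pixels.

Run:
```python
from h import *
a=cv2.imread("pics/w1.png")[95:255,190:320]; cv2.imwrite("pics/w1c.png",cv2.resize(a,None,fx=3.75,fy=3.75,interpolation=cv2.INTER_CUBIC))
```

```text
(no output)
```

View pics/w1c.png

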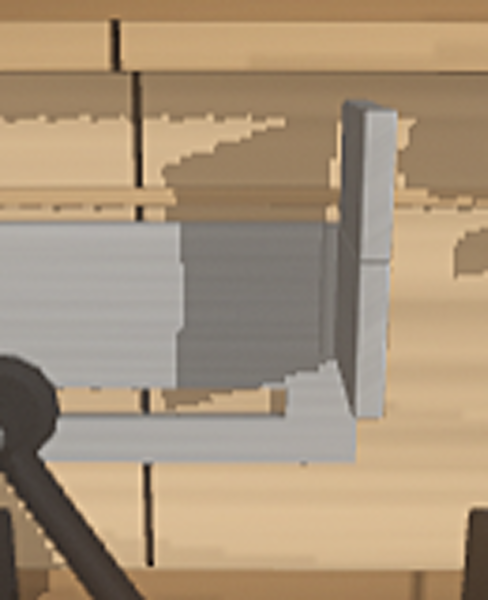

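Run:
```python
from h import *
f=lambda u,v:((u+.5)/3.75-.5+190,(v+.5)/3.75-.5+95)
P={}
for n,u,v,h in [("corner",355,462,.026),("corner_bot",355,462,.02),("topR_near",383,417,.082),("topL_near",357,417,.082),("topR_far",397,110,.082),("topL_far",365,108,.082),("line_far",137,76,.02),("line_near",150,562,.02),("line_mid",147,470,.02),("line_fence",116,45,.065),("bed_near",430,570,.02)]:
    P[n]=at_z("w1",*f(u,v),h); print(n,P[n].round(4),at_d("w1",*f(u,v)).round(4))
s=.64
for n,u,v,h in [("hub",299,318,.052),("ball",357,412,.06),("guide",230,318,.035),("bedNL",111,383,.02),("bedNR",620,384,.02)]:
    P[n]=at_z("w1",u*s,v*s,h); print(n,P[n].round(4),at_d("w1",u*s,v*s).round(4))
d=P["line_far"]-P["line_near"]; x=d[:2]/np.hypot(*d[:2]); y=np.array([-x[1],x[0]]); print("jig yaw line",np.arctan2(x[1],x[0]))
g=P["guide"]-P["hub"];print("yaw bolts",np.arctan2(-g[0],g[1])); g=P["bedNL"]-P["bedNR"];print("yaw bed",np.arctan2(-g[0],g[1]),np.hypot(*g[:2]))
print("edge->line along y", (P["line_near"]-P["corner"])[:2]@y)
```

```text
corner [ 0.536  -0.0921  0.026 ] [ 0.5332 -0.0929  0.0195]
corner_bot [ 0.5335 -0.0928  0.02  ] [ 0.5332 -0.0929  0.0195]
topR_near [ 0.5722 -0.0925  0.082 ] [ 0.5478 -0.1017  0.0175]
topL_near [ 0.5723 -0.086   0.082 ] [ 0.5482 -0.0933  0.0183]
topR_far [ 0.6467 -0.0937  0.082 ] [ 0.6431 -0.1032  0.0177]
topL_far [ 0.6472 -0.0864  0.082 ] [ 0.6463 -0.0885  0.0642]
line_far [ 0.6537 -0.0282  0.02  ] [ 0.6537 -0.028   0.0183]
line_near [ 0.4983 -0.0256  0.02  ] [ 0.4983 -0.0256  0.02  ]
line_mid [ 0.5315 -0.026   0.02  ] [ 0.5314 -0.026   0.0197]
line_fence [ 0.662  -0.0282  0.065 ] [ 0.662  -0.0282  0.0651]
bed_near [ 0.4941 -0.1187  0.02  ] [ 0.4812 -0.1233 -0.0029]
hub [0.5647 0.0093 0.052 ] [0.5644 0.0095 0.051 ]
ball [ 0.4965 -0.0278  0.06  ] [ 0.5012 -0.0287  0.0673]
guide [0.5591 0.0643 0.035 ] [0.5584 0.0651 0.033 ]
bedNL [0.4977 0.1799 0.02  ] [ 0.4858  0.1974 -0.0016]
bedNR [ 0.4928 -0.2365  0.02  ] [ 0.4805 -0.2495 -0.0016]
jig yaw line -0.017010200957812385
yaw bolts 0.10201713910042204
yaw bed -0.011696193146344467 0.41635425125541636
edge->line along y 0.06592677885677406
```

>>> move_arm(increments=[{"grip": 0.4, "linear": [-0.03, 0.05, 0.15], "twist": 0}, {"grip": 0.4, "linear": [0, 0.18, 0], "twist": 0}, {"grip": 0.4, "linear": [0, 0.15, 0], "twist": 0}, {"grip": 0.4, "linear": [0, 0, 0], "twist": 0}, {"grip": 0.4, "linear": [0, 0, 0], "twist": 0}])

```text
clock: 2.15
eef_pos: [0.5873, -0.0957, 0.1023]
tool_rot: [0.007, 0.708, -0.706, -0.009]
ft_force: [0.2, 0.3, 0.4]
grip_width: 0.0512
```

>>> move_arm(increments=[{"grip": 0.4, "linear": [-0.025, 0.1, -0.03], "twist": 0}, {"grip": 0.4, "linear": [0, 0.1, 0], "twist": 0}, {"grip": 0.4, "linear": [0, 0.04, 0], "twist": 0}, {"grip": 0.4, "linear": [0, 0, 0], "twist": 0}, {"grip": 0.4, "linear": [0, 0, 0], "twist": 0}])

```text
clock: 2.65
eef_pos: [0.5969, -0.0931, 0.0648]
tool_rot: [-0.014, -0.707, 0.707, 0.005]
ft_force: [0.6, 0.1, 0.4]
grip_width: 0.0511
```

Run:
```python
from h import *
o=bot.get_obs(); print(o["eef_pos"],R.from_quat(o["tool_rot"]).as_matrix().round(4),o["ft_force"])
save("wrist","w2")
a=cv2.imread("pics/w2.png"); cv2.imwrite("pics/w2b.png",cv2.resize(a,(800,600),interpolation=cv2.INTER_CUBIC))
```

```text
[ 0.59686607 -0.09313596  0.06476081] [[-9.996e-01  1.300e-02 -2.690e-02]
 [ 2.690e-02 -6.000e-04 -9.996e-01]
 [-1.300e-02 -9.999e-01  3.000e-04]] [0.59107619 0.12777245 0.35828024]
```

View pics/w2b.png

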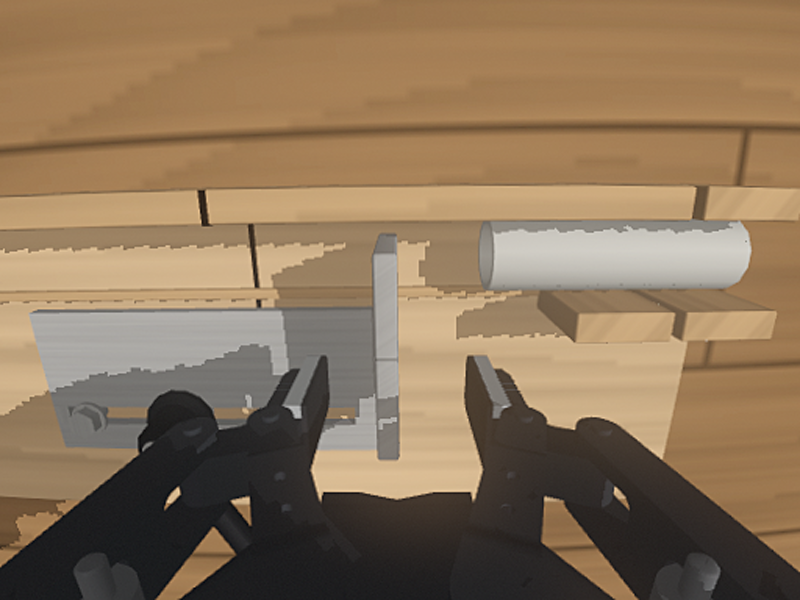

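The open fingers straddle the plate (plate cols 374–398, finger gap 325–468). I'll lower the gripper slightly, then close.

>>> move_arm(increments=[{"grip": 0.4, "linear": [0.02, 0.05, -0.015], "twist": -0.0065}, {"grip": 0.4, "linear": [0, 0.02, 0], "twist": 0}, {"grip": 0.6, "linear": [0, 0, 0], "twist": 0}, {"grip": 0.8, "linear": [0, 0, 0], "twist": 0}, {"grip": 1, "linear": [0, 0, 0], "twist": 0}])

```text
clock: 3.2
eef_pos: [0.5942, -0.0898, 0.0522]
tool_rot: [-0.01, -0.707, 0.707, -0.002]
ft_force: [0.1, -0.5, 1.8]
grip_width: 0.008
```

>>> move_arm(increments=[{"grip": 1, "linear": [0, 0, 0], "twist": 0}, {"grip": 1, "linear": [0, 0, 0], "twist": 0}, {"grip": 1, "linear": [0, 0, 0], "twist": 0}, {"grip": 1, "linear": [0, 0, 0], "twist": 0}, {"grip": 1, "linear": [0, 0, 0], "twist": 0}])

```text
clock: 3.7
eef_pos: [0.5944, -0.0898, 0.0523]
tool_rot: [-0.011, -0.707, 0.707, -0.002]
ft_force: [0.0, -0.3, -0.5]
grip_width: 0.0068
```

>>> move_arm(increments=[{"grip": 1, "linear": [0, 0, -0.06], "twist": 0}, {"grip": 1, "linear": [0, 0, -0.06], "twist": 0}, {"grip": 1, "linear": [0, 0, -0.06], "twist": 0}, {"grip": 1, "linear": [0, 0, -0.06], "twist": 0}, {"grip": 1, "linear": [0, 0, -0.03], "twist": 0}])

```text
clock: 4.2
eef_pos: [0.5954, -0.0373, 0.0523]
tool_rot: [-0.012, -0.704, 0.71, -0.0]
ft_force: [0.4, -4.6, 0.5]
grip_width: 0.0068
```

>>> move_arm(increments=[{"grip": 1, "linear": [0, 0, 0], "twist": 0}, {"grip": 1, "linear": [0, 0, 0], "twist": 0}, {"grip": 1, "linear": [0, 0, 0], "twist": 0}, {"grip": 1, "linear": [0, 0, 0], "twist": 0}, {"grip": 1, "linear": [0, 0, 0], "twist": 0}])

```text
clock: 4.7
eef_pos: [0.5955, -0.0357, 0.0523]
tool_rot: [-0.012, -0.705, 0.709, -0.001]
ft_force: [0.4, -2.8, 0.4]
grip_width: 0.0072
```

Run:
```python
from h import *
o=bot.get_obs(); print(o["eef_pos"],R.from_quat(o["tool_rot"]).as_matrix().round(4),o["ft_force"])
save("wrist","w3")
a=cv2.imread("pics/w3.png"); cv2.imwrite("pics/w3b.png",cv2.resize(a[100:340,128:384],(800,750),interpolation=cv2.INTER_CUBIC)[:600])
```

```text
[ 0.59551064 -0.03565853  0.05234529] [[-0.9997  0.0179 -0.0156]
 [ 0.0155 -0.0069 -0.9999]
 [-0.018  -0.9998  0.0066]] [ 0.44905388 -2.82830161  0.35739787]
```

View pics/w3b.png

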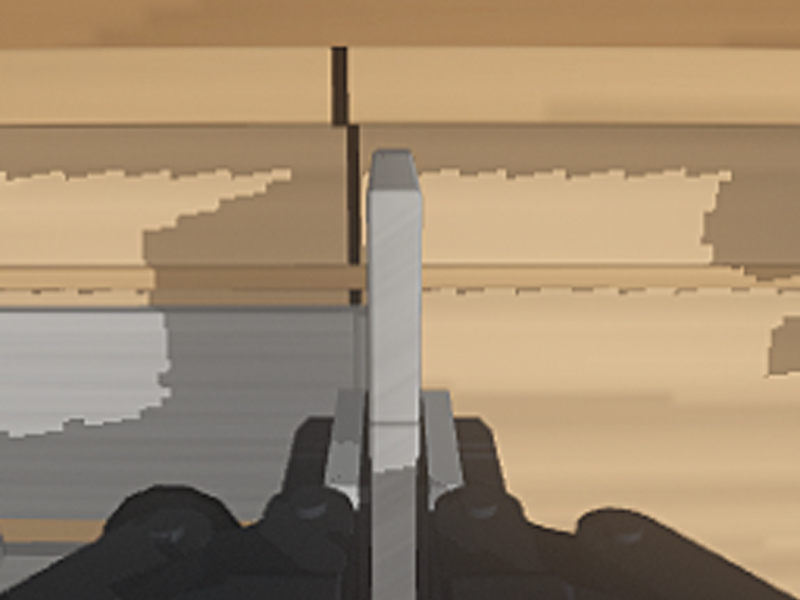

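Run:
```python
from h import *
f=lambda u,v:((u+.5)/3.125-.5+128,(v+.5)/3.125-.5+100)
x=np.array([1,-.0145]);y=np.array([.0145,1])
for n,u,v,h in [("plR_far",421,192,.082),("plL_far",369,192,.082),("plR_mid",421,400,.082),("plL_mid",371,400,.082),("endR",411,152,.026),("endL",374,152,.026),("line1",353,130,.02),("line2",354.5,255,.02),("fence_line",340,85,.065),("fence_lo",340,120,.065)]:
    p=at_z("w3",*f(u,v),h); print(n,p.round(4),at_d("w3",*f(u,v)).round(4),"y'",(y@p[:2]).round(4))
```

```text
plR_far [ 0.648  -0.0397  0.082 ] [ 0.6476 -0.0397  0.0795] y' -0.0303
plL_far [ 0.6481 -0.0325  0.082 ] [ 0.6476 -0.0324  0.0791] y' -0.0231
plR_mid [ 0.6171 -0.0394  0.082 ] [ 0.6158 -0.0395  0.0791] y' -0.0305
plL_mid [ 0.6172 -0.0321  0.082 ] [ 0.616  -0.032   0.0792] y' -0.0231
endR [ 0.6468 -0.0398  0.026 ] [ 0.6478 -0.0396  0.0338] y' -0.0304
endL [ 0.647  -0.0322  0.026 ] [ 0.6477 -0.0324  0.0319] y' -0.0229
line1 [ 0.6509 -0.0278  0.02  ] [ 0.6509 -0.0278  0.0198] y' -0.0184
line2 [ 0.624  -0.0274  0.02  ] [ 0.6238 -0.0273  0.0188] y' -0.0184
fence_line [ 0.6619 -0.028   0.065 ] [ 0.6619 -0.028   0.064 ] y' -0.0184
fence_lo [ 0.6566 -0.0278  0.065 ] [ 0.6565 -0.0278  0.0635] y' -0.0183
```

>>> move_arm(increments=[{"grip": 1, "linear": [0, 0, -0.03], "twist": 0}, {"grip": 1, "linear": [0, 0, -0.02], "twist": 0}, {"grip": 1, "linear": [0, 0, -0.008], "twist": 0}, {"grip": 1, "linear": [0, 0, 0], "twist": 0}, {"grip": 1, "linear": [0, 0, 0], "twist": 0}])

```text
clock: 5.25
eef_pos: [0.5956, -0.0254, 0.0524]
tool_rot: [-0.012, -0.704, 0.71, -0.0]
ft_force: [-0.3, -4.8, 0.7]
grip_width: 0.0073
```

>>> move_arm(increments=[{"grip": 1, "linear": [0, 0, -0.012], "twist": 0}, {"grip": 1, "linear": [0, 0, 0], "twist": 0}, {"grip": 1, "linear": [0, 0, 0], "twist": 0}, {"grip": 1, "linear": [0, 0, 0], "twist": 0}, {"grip": 1, "linear": [0, 0, 0], "twist": 0}])

```text
clock: 5.75
eef_pos: [0.5956, -0.0229, 0.0524]
tool_rot: [-0.013, -0.704, 0.71, -0.0]
ft_force: [-0.0, -3.5, 0.5]
grip_width: 0.007
```

Run:
```python
from h import *
o=bot.get_obs(); print(o["eef_pos"],R.from_quat(o["tool_rot"]).as_matrix().round(4),o["ft_force"])
save("wrist","w4")
a=cv2.imread("pics/w4.png"); cv2.imwrite("pics/w4b.png",cv2.resize(a[100:292,128:384],(800,600),interpolation=cv2.INTER_CUBIC)[:600])
```

```text
[ 0.5956371  -0.02291291  0.05237123] [[-0.9997  0.0178 -0.0178]
 [ 0.0176 -0.0086 -0.9998]
 [-0.0179 -0.9998  0.0083]] [-0.04703382 -3.45496537  0.4660673 ]
```

View pics/w4b.png

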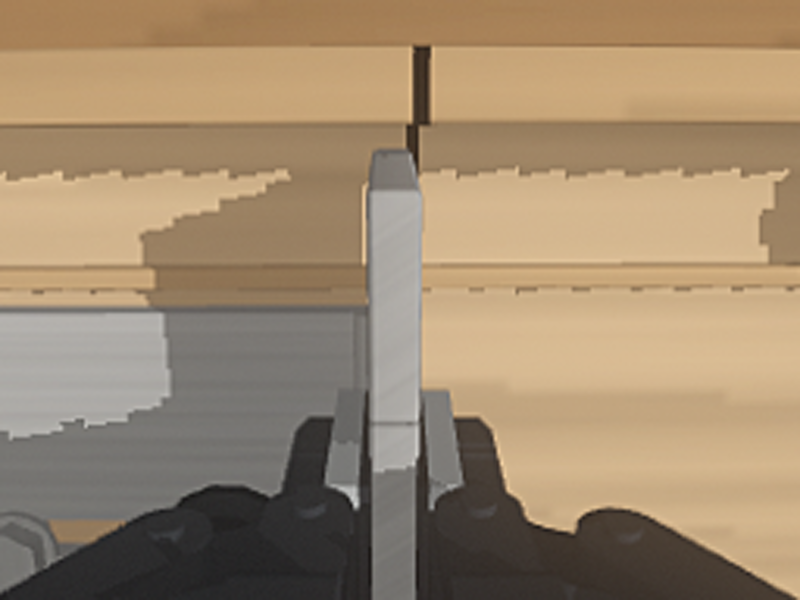

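Run:
```python
from h import *
f=lambda u,v:((u+.5)/3.125-.5+128,(v+.5)/3.125-.5+100)
y=np.array([.0145,1])
for n,u,v,h in [("plR_far",421,192,.082),("plL_far",369,192,.082),("plR_mid",421,400,.082),("plL",371,400,.082),("endR",411.5,152,.026),("line1",412.5,130,.02),("line2",413,150,.02),("fence_line",421.5,85,.065),("fence_lo",421.5,120,.065)]:
    p=at_z("w4",*f(u,v),h); print(n,p.round(4),"y'",(y@p[:2]).round(4))
z=np.load("pics/w4.npz")["im"].astype(int).sum(2)
for v in (125,139,141,145): print(v,z[v,252:268])
for v in (165,190): print(v,z[v,240:268])
```

```text
plR_far [ 0.6481 -0.027   0.082 ] y' -0.0176
plL_far [ 0.6482 -0.0198  0.082 ] y' -0.0104
plR_mid [ 0.6172 -0.0267  0.082 ] y' -0.0177
plL [ 0.6173 -0.0193  0.082 ] y' -0.0104
endR [ 0.6469 -0.0273  0.026 ] y' -0.0179
line1 [ 0.6508 -0.0277  0.02  ] y' -0.0183
line2 [ 0.6466 -0.0278  0.02  ] y' -0.0184
fence_line [ 0.6618 -0.0279  0.065 ] y' -0.0183
fence_lo [ 0.6565 -0.0278  0.065 ] y' -0.0183
125 [485 484 486 485 486 486 495 532 221 141 160 162 125 314 523 497]
139 [363 359 359 359 364 374 322 341 175 158 149 139 130 211 365 348]
141 [373 377 373 374 381 407 147 153 155 136 413 396 387 385 379 376]
145 [384 387 385 388 392 422 153 156 160 131 421 394 384 385 387 385]
165 [386 386 383 364 592 300 392 505 517 513 513 518 516 520 520 523 523 521
 522 524 522 527 527 496 542 544 541 540]
190 [346 348 346 349 351 291 376 467 501 499 500 505 510 510 507 504 507 511
 511 516 517 535 505 483 484 485 482 483]
```

The edge is within about 0.6 mm of the line (edge y′ −0.0177 to −0.0180, line −0.0183). I'll release, rise straight up, and then do the half turn needed for the lever push, because joint 6 is near its limit.

>>> move_arm(increments=[{"grip": 0.8, "linear": [0, 0, 0], "twist": 0}, {"grip": 0.6, "linear": [0, 0, 0], "twist": 0}, {"grip": 0.5, "linear": [0, 0, 0], "twist": 0}, {"grip": 0.5, "linear": [0, 0, 0], "twist": 0}, {"grip": 0.5, "linear": [0, -0.1, 0], "twist": 0}])

```text
clock: 6.3
eef_pos: [0.5926, -0.0202, 0.0694]
tool_rot: [-0.009, -0.705, 0.709, 0.002]
ft_force: [0.3, 0.7, 0.2]
grip_width: 0.0425
```

>>> move_arm(increments=[{"grip": 0.5, "linear": [0, -0.2, 0], "twist": 0}, {"grip": 0.5, "linear": [0, -0.2, 0], "twist": 0}, {"grip": 0.6, "linear": [0, -0.2, 0], "twist": 0}, {"grip": 0.8, "linear": [0, 0, 0], "twist": -0.074}, {"grip": 1, "linear": [0, 0, 0], "twist": -0.074}])

```text
clock: 6.8
eef_pos: [0.5917, -0.0183, 0.196]
tool_rot: [0.098, -0.698, 0.702, -0.106]
ft_force: [0.3, -0.0, -0.8]
grip_width: 0.0058
```

Run:
```python
from h import *
o=bot.get_obs(); print(o["clock"],o["eef_pos"],o["joint_pos"].round(3),o["grip_width"])
save("wrist","w5")
a=cv2.imread("pics/w5.png"); cv2.imwrite("pics/w5b.png",cv2.resize(a,(800,600),interpolation=cv2.INTER_CUBIC))
```

```text
6.8 [ 0.59169636 -0.01826674  0.19596379] [-0.029  0.429  0.181  1.309 -0.004  2.823] 0.0057569640754076175
```

View pics/w5b.png

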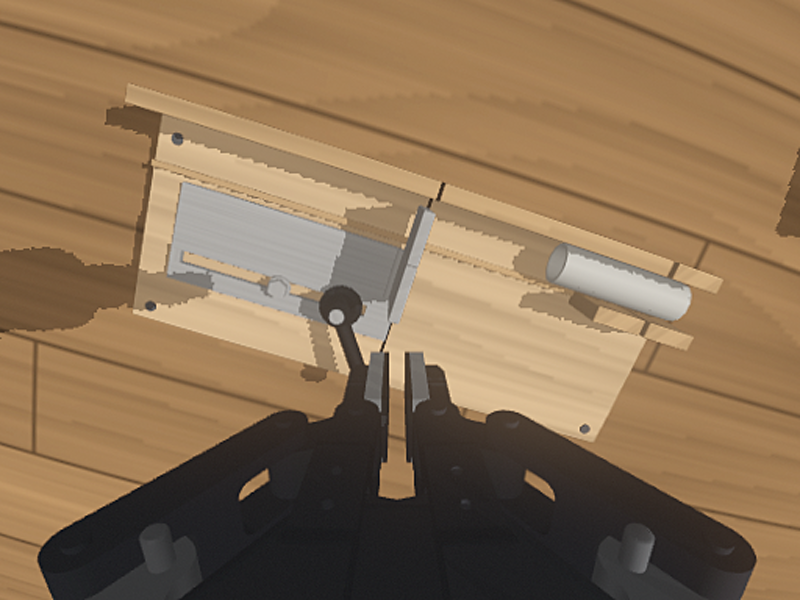

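>>> move_arm(increments=[{"grip": 1, "linear": [0, 0, 0], "twist": -0.075}, {"grip": 1, "linear": [0, 0, 0], "twist": -0.075}, {"grip": 1, "linear": [0, 0, 0], "twist": -0.075}, {"grip": 1, "linear": [0, 0, 0], "twist": -0.075}, {"grip": 1, "linear": [0, 0, 0], "twist": -0.075}])

```text
clock: 7.35
eef_pos: [0.5919, -0.0173, 0.1963]
tool_rot: [0.347, -0.611, 0.618, -0.354]
ft_force: [-0.2, 0.1, -0.3]
grip_width: -0.0002
```

>>> move_arm(increments=[{"grip": 1, "linear": [0, 0, 0], "twist": -0.075}, {"grip": 1, "linear": [0, 0, 0], "twist": -0.075}, {"grip": 1, "linear": [0, 0, 0], "twist": -0.075}, {"grip": 1, "linear": [0, 0, 0], "twist": -0.075}, {"grip": 1, "linear": [0, 0, 0], "twist": -0.075}])

```text
clock: 7.85
eef_pos: [0.5906, -0.0163, 0.194]
tool_rot: [-0.549, 0.44, -0.446, 0.553]
ft_force: [-0.6, 0.2, 0.5]
grip_width: 0.0002
```

>>> move_arm(increments=[{"grip": 1, "linear": [0, 0, 0], "twist": -0.075}, {"grip": 1, "linear": [0, 0, 0], "twist": -0.075}, {"grip": 1, "linear": [0, 0, 0], "twist": -0.075}, {"grip": 1, "linear": [0, 0, 0], "twist": -0.075}, {"grip": 1, "linear": [0, 0, 0], "twist": -0.075}])

```text
clock: 8.35
eef_pos: [0.5893, -0.0153, 0.1917]
tool_rot: [-0.675, 0.209, -0.213, 0.675]
ft_force: [0.6, 0.2, 0.1]
grip_width: -0.0001
```

>>> move_arm(increments=[{"grip": 1, "linear": [0, 0, 0], "twist": -0.075}, {"grip": 1, "linear": [0, 0, 0], "twist": -0.075}, {"grip": 1, "linear": [0, 0, 0], "twist": -0.075}, {"grip": 1, "linear": [0, 0, 0], "twist": -0.075}, {"grip": 1, "linear": [0, 0, 0], "twist": -0.075}])

```text
clock: 8.85
eef_pos: [0.5879, -0.0144, 0.1893]
tool_rot: [-0.705, -0.052, 0.051, 0.705]
ft_force: [0.7, -0.9, -0.5]
grip_width: 0.0006
```

```bash
cat >> h.py <<'E'
BOLT=np.array([.556,.0150])
def st(F0=np.zeros(3)):
    o=bot.get_obs(); M=R.from_quat(o["tool_rot"]).as_matrix(); f=np.array(o["ft_force"])-F0
    print("t",round(o["clock"],2),"tcp",np.round(o["eef_pos"],4),"toolx",M[:2,0].round(3),"toolz",M[:2,2].round(3),"tooly",M[:,1].round(3),"F",f.round(2),"F.z",(f@M[:,2]).round(2),"j6",round(o["joint_pos"][5],2))
    return o,M,f
E
python3 - <<'E'
from h import *
st()
s=.64
for n,u,v,h in [("guide",278,287,.035),("hub",340,308,.052),("screw",336,317,.052)]: print(n,at_z("w5",u*s,v*s,h).round(4),at_d("w5",u*s,v*s).round(4))
E
```

```text
t 8.85 tcp [ 0.5879 -0.0144  0.1893] toolx [0.989 0.145] toolz [-0.145  0.989] tooly [ 0.002  0.    -1.   ] F [ 0.72 -0.92 -0.5 ] F.z -1.02 j6 -0.17
guide [0.5597 0.0648 0.035 ] [0.5594 0.065  0.0341]
hub [0.5627 0.0148 0.052 ] [0.5633 0.0147 0.0536]
screw [0.5552 0.0159 0.052 ] [0.556  0.0158 0.0541]
```

>>> move_arm(increments=[{"grip": 1, "linear": [0, 0, 0], "twist": -0.075}, {"grip": 1, "linear": [0, 0, 0], "twist": -0.075}, {"grip": 1, "linear": [0, 0, 0], "twist": -0.075}, {"grip": 1, "linear": [-0.2, 0, 0], "twist": 0}, {"grip": 1, "linear": [-0.18, 0, 0], "twist": 0}])

```text
clock: 9.35
eef_pos: [0.5257, -0.0548, 0.1856]
tool_rot: [-0.675, -0.208, 0.208, 0.677]
ft_force: [0.1, -0.9, -0.4]
grip_width: 0.0002
```

Run:
```python
from h import *
o,M,f=st()
save("wrist","w6")
a=cv2.imread("pics/w6.png"); cv2.imwrite("pics/w6b.png",cv2.resize(a,(800,600),interpolation=cv2.INTER_CUBIC))
```

```text
t 9.35 tcp [ 0.5257 -0.0548  0.1856] toolx [0.827 0.563] toolz [-0.563  0.827] tooly [-0.001  0.002 -1.   ] F [ 0.12 -0.9  -0.36] F.z -0.81 j6 -0.7
```

View pics/w6b.png

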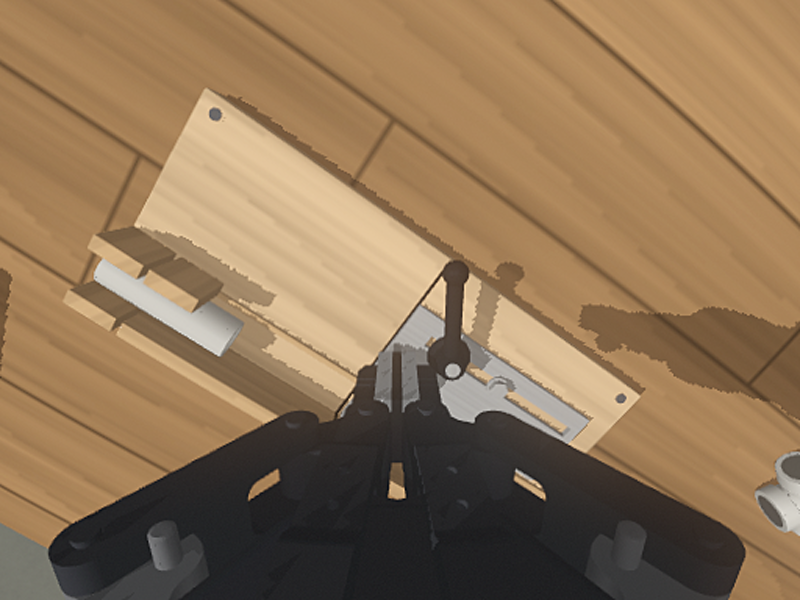

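Run:
```python
from h import *
o=bot.get_obs(); M=R.from_quat(o["tool_rot"]).as_matrix()
s=.64
B=at_z("w6",455*s,272*s,.06); S=at_z("w6",453*s,371*s,.056); H=at_z("w6",449*s,358*s,.052)
print("ball",B.round(4),at_d("w6",455*s,272*s).round(4),"screw",S.round(4),at_d("w6",453*s,371*s).round(4),"hub",H.round(4),"guide",at_z("w6",499*s,383*s,.035).round(4))
for C in (np.array([.557,.0155]),): 
    r=B[:2]-C; L=np.hypot(*r); t=np.array([r[1],-r[0]])/L; a=np.arctan2(-r[1],-r[0])+.0145
    print("len",L,"value",.9-a,"tangent",t)
    T=B[:2]-t*.040+r/L*.002
    d=T-o["eef_pos"][:2]; print("target",T.round(4),"tool delta x,z",(M[:2,0]@d).round(4),(M[:2,2]@d).round(4))
```

```text
ball [ 0.4959 -0.0276  0.06  ] [ 0.4948 -0.0299  0.0689] screw [0.5563 0.0162 0.056 ] [0.5568 0.0169 0.0544] hub [0.5508 0.0092 0.052 ] guide [0.5514 0.0615 0.035 ]
len 0.07481523893710318 value 0.27143388081666553 tangent [-0.5761955  0.8173119]
target [ 0.5173 -0.0615] tool delta x,z -0.0048 -0.0018
```

>>> move_arm(increments=[{"grip": 1, "linear": [-0.025, 0.1, -0.01], "twist": 0}, {"grip": 1, "linear": [0, 0.2, 0], "twist": 0}, {"grip": 1, "linear": [0, 0.2, 0], "twist": 0}, {"grip": 1, "linear": [0, 0.12, 0], "twist": 0}, {"grip": 1, "linear": [0, 0, 0], "twist": 0}])

```text
clock: 9.9
eef_pos: [0.5156, -0.0627, 0.0593]
tool_rot: [-0.677, -0.201, 0.203, 0.678]
ft_force: [-0.7, 0.9, 0.4]
grip_width: -0.0002
```

```bash
python3 -c "
from h import *
st()"
```

```text
t 9.9 tcp [ 0.5156 -0.0627  0.0593] toolx [0.837 0.547] toolz [-0.547  0.837] tooly [-0.003  0.001 -1.   ] F [-0.7   0.87  0.44] F.z 1.11 j6 -0.7
```

>>> move_arm(increments=[{"grip": 1, "linear": [0, 0.065, 0], "twist": -0.018}, {"grip": 1, "linear": [0, 0, 0.025], "twist": 0}, {"grip": 1, "linear": [0, 0, 0.025], "twist": 0}, {"grip": 1, "linear": [0, 0, 0], "twist": 0}, {"grip": 1, "linear": [0, 0, 0], "twist": 0}])

```text
clock: 10.4
eef_pos: [0.5123, -0.0534, 0.0506]
tool_rot: [-0.674, -0.213, 0.211, 0.675]
ft_force: [0.0, 0.4, -0.5]
grip_width: -0.0001
```

```bash
cat >> h.py <<'E'
C=np.array([.5563,.0153])
def feel(n=8,F0=None):
    F=[]
    for i in range(n): bot.camera("top"); F.append(bot.get_obs()["ft_force"])
    F=np.array(F); m=F.mean(0); o,M,_=st()
    if F0 is not None: m=m-F0
    p=np.array(o["eef_pos"])[:2]+M[:2,2]*.022; r=p-C; t=np.array([r[1],-r[0]])/np.hypot(*r)
    print("mean F",m.round(2),"sd",F.std(0).round(2),"push along toolz",(-m@M[:,2]).round(2),"lateral x",(-m@M[:,0]).round(2),"tangential",(-m[:2]@t).round(2),"torque/.074", ((r[0]*-m[1]-r[1]*-m[0])/-.074).round(2),"ball r",np.hypot(*r).round(4),"value",(.9-np.arctan2(-r[1],-r[0])-.0145).round(3))
    return m
E
python3 -c "
from h import *
m=feel(); np.save('F0.npy',m)"
```

```text
t 10.8 tcp [ 0.5114 -0.0536  0.0492] toolx [0.82  0.573] toolz [-0.573  0.82 ] tooly [-0.     0.001 -1.   ] F [ 0.29 -0.38 -0.61] F.z -0.47 j6 -0.71
mean F [ 0.18 -0.02 -0.07] sd [0.47 0.32 0.47] push along toolz 0.11 lateral x -0.14 tangential 0.13 torque/.074 0.13 ball r 0.0768 value 0.161
```

>>> move_arm(increments=[{"grip": 1, "linear": [0, 0.02, 0.012], "twist": 0}, {"grip": 1, "linear": [0, 0, 0.012], "twist": 0}, {"grip": 1, "linear": [-0.003, 0, 0.01], "twist": 0.011}, {"grip": 1, "linear": [-0.003, 0, 0.01], "twist": 0.011}, {"grip": 1, "linear": [-0.003, 0, 0.01], "twist": 0.011}])

```text
clock: 11.3
eef_pos: [0.5032, -0.0454, 0.0444]
tool_rot: [-0.681, -0.188, 0.188, 0.682]
ft_force: [0.3, -0.3, -0.4]
grip_width: 0.0
```

```bash
python3 -c "
from h import *
feel(4,np.load('F0.npy'))"
```

```text
t 11.5 tcp [ 0.5032 -0.0454  0.0445] toolx [0.858 0.514] toolz [-0.514  0.858] tooly [-0.001  0.001 -1.   ] F [ 0.64 -0.18  0.05] F.z -0.48 j6 -0.63
mean F [ 0.06 -0.12 -0.25] sd [0.51 0.21 0.39] push along toolz 0.13 lateral x 0.01 tangential 0.13 torque/.074 0.14 ball r 0.0768 value 0.31
```

>>> move_arm(increments=[{"grip": 1, "linear": [-0.003, 0, 0.01], "twist": 0.0135}, {"grip": 1, "linear": [-0.003, 0, 0.01], "twist": 0.0135}, {"grip": 1, "linear": [-0.003, 0, 0.01], "twist": 0.0135}, {"grip": 1, "linear": [-0.003, 0, 0.01], "twist": 0.0135}, {"grip": 1, "linear": [-0.003, 0, 0.01], "twist": 0.0135}])

```text
clock: 12.0
eef_pos: [0.4959, -0.0384, 0.0445]
tool_rot: [0.694, 0.138, -0.138, -0.693]
ft_force: [0.2, -0.9, -0.1]
grip_width: 0.0
```

```bash
python3 -c "
from h import *
feel(4,np.load('F0.npy'))
save('wrist','w7')
a=cv2.imread('pics/w7.png'); cv2.imwrite('pics/w7b.png',cv2.resize(a[120:312,128:384],(800,600),interpolation=cv2.INTER_CUBIC))"
```

```text
t 12.2 tcp [ 0.4959 -0.0383  0.0446] toolx [0.922 0.386] toolz [-0.386  0.922] tooly [-0.  0. -1.] F [-0.39  0.17  0.46] F.z 0.31 j6 -0.47
mean F [-0.01 -0.15  0.04] sd [0.36 0.42 0.54] push along toolz 0.13 lateral x 0.07 tangential 0.13 torque/.074 0.13 ball r 0.0765 value 0.435
```

View pics/w7b.png

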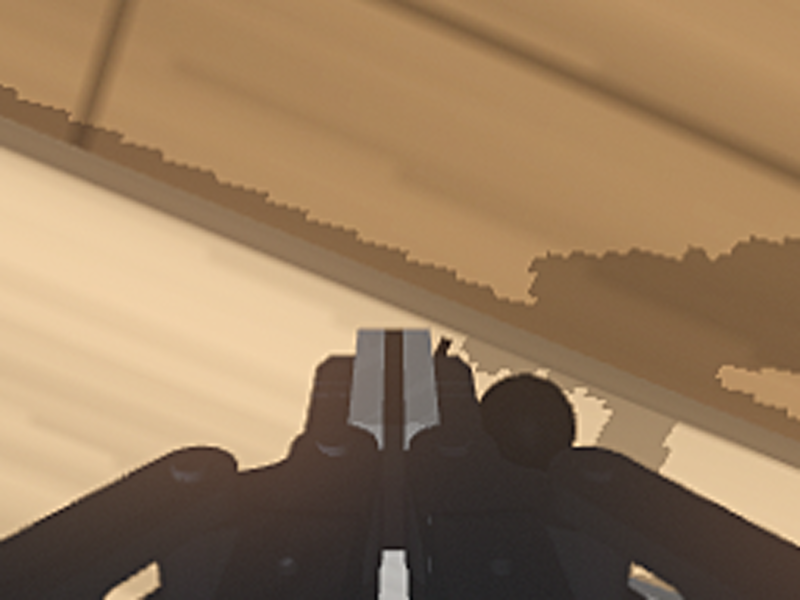

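```bash
python3 -c "
from h import *
B=at_z('w7',297,255.4,.06); print(B); r=B[:2]-C; print(np.hypot(*r), .9-np.arctan2(-r[1],-r[0])-.0145)
o,M,f=st(); d=B[:2]-o['eef_pos'][:2]; print('ball in tool x,z',M[:2,0]@d,M[:2,2]@d)"
```

```text
[ 0.48859955 -0.01587467  0.06      ]
0.07453328310824021 0.453965594131964
t 12.25 tcp [ 0.496  -0.0383  0.0446] toolx [0.922 0.386] toolz [-0.386  0.922] tooly [-0.  0. -1.] F [-0.02  0.3   0.71] F.z 0.29 j6 -0.47
ball in tool x,z 0.0018396827608368495 0.023558478433895472
```

The ball is in contact, 23.5 mm along tool z, and the lever has already turned from 0.27 to 0.45 with no resistance. I'll keep following the arc.

>>> move_arm(increments=[{"grip": 1, "linear": [-0.003, 0, 0.009], "twist": 0.0122}, {"grip": 1, "linear": [-0.003, 0, 0.009], "twist": 0.0122}, {"grip": 1, "linear": [-0.003, 0, 0.009], "twist": 0.0122}, {"grip": 1, "linear": [-0.003, 0, 0.009], "twist": 0.0122}, {"grip": 1, "linear": [-0.003, 0, 0.009], "twist": 0.0122}])

```text
clock: 12.75
eef_pos: [0.4899, -0.0309, 0.0445]
tool_rot: [0.701, 0.093, -0.093, -0.701]
ft_force: [0.1, -0.1, 0.9]
grip_width: 0.0003
```

```bash
sed -i 's/\*.022/*.0235/' h.py; python3 -c "
from h import *
feel(4,np.load('F0.npy'))"
```

```text
t 12.95 tcp [ 0.49   -0.0309  0.0446] toolx [0.965 0.263] toolz [-0.263  0.965] tooly [-0.    -0.001 -1.   ] F [ 0.1  -0.77  0.42] F.z -0.77 j6 -0.33
mean F [-0.13 -0.12  0.01] sd [0.38 0.58 0.67] push along toolz 0.08 lateral x 0.16 tangential 0.07 torque/.074 0.07 ball r 0.0762 value 0.572
```

>>> move_arm(increments=[{"grip": 1, "linear": [-0.002, 0, 0.009], "twist": 0.0122}, {"grip": 1, "linear": [-0.002, 0, 0.009], "twist": 0.0122}, {"grip": 1, "linear": [-0.002, 0, 0.009], "twist": 0.0122}, {"grip": 1, "linear": [-0.002, 0, 0.009], "twist": 0.0122}, {"grip": 1, "linear": [-0.002, 0, 0.009], "twist": 0.0122}])

```text
clock: 13.45
eef_pos: [0.485, -0.0227, 0.0443]
tool_rot: [0.706, 0.046, -0.048, -0.705]
ft_force: [0.1, -0.8, -0.8]
grip_width: 0.0
```

>>> move_arm(increments=[{"grip": 1, "linear": [-0.002, 0, 0.009], "twist": 0.0122}, {"grip": 1, "linear": [-0.002, 0, 0.009], "twist": 0.0122}, {"grip": 1, "linear": [-0.002, 0, 0.009], "twist": 0.0122}, {"grip": 1, "linear": [-0.002, 0, 0.009], "twist": 0.0122}, {"grip": 1, "linear": [-0.002, 0, 0.009], "twist": 0.0122}])

```text
clock: 13.95
eef_pos: [0.4807, -0.0135, 0.044]
tool_rot: [0.708, -0.001, -0.002, -0.706]
ft_force: [0.3, -0.7, -0.2]
grip_width: 0.0003
```

```bash
python3 -c "
from h import *
feel(4,np.load('F0.npy'))"
```

```text
t 14.15 tcp [ 0.481  -0.0134  0.044 ] toolx [1.    0.003] toolz [-0.003  1.   ] tooly [-0.004 -0.002 -1.   ] F [-0.89 -0.12  0.68] F.z -0.12 j6 -0.03
mean F [-0.62  0.    0.54] sd [0.28 0.29 0.17] push along toolz -0.0 lateral x 0.62 tangential -0.05 torque/.074 -0.05 ball r 0.0755 value 0.816
```

>>> move_arm(increments=[{"grip": 1, "linear": [-0.002, 0, 0.009], "twist": 0.01}, {"grip": 1, "linear": [-0.002, 0, 0.009], "twist": 0.01}, {"grip": 1, "linear": [-0.002, 0, 0.009], "twist": 0.01}, {"grip": 1, "linear": [-0.002, 0, 0.009], "twist": 0.01}, {"grip": 1, "linear": [-0.002, 0, 0.009], "twist": 0.01}])

```text
clock: 14.65
eef_pos: [0.4786, -0.0043, 0.0438]
tool_rot: [0.707, -0.039, 0.036, -0.705]
ft_force: [-0.8, -0.7, -0.0]
grip_width: -0.0002
```

```bash
python3 -c "
from h import *
feel(4,np.load('F0.npy'))"
```

```text
t 14.85 tcp [ 0.479  -0.0042  0.0439] toolx [ 0.995 -0.104] toolz [0.104 0.995] tooly [-0.004 -0.003 -1.   ] F [0.32 0.32 0.16] F.z 0.35 j6 0.1
mean F [-0.27 -0.2   0.12] sd [0.44 0.33 0.2 ] push along toolz 0.23 lateral x 0.24 tangential 0.21 torque/.074 0.22 ball r 0.075 value 0.938
```

>>> move_arm(increments=[{"grip": 1, "linear": [-0.002, 0, 0.009], "twist": 0.0115}, {"grip": 1, "linear": [-0.002, 0, 0.009], "twist": 0.0115}, {"grip": 1, "linear": [-0.002, 0, 0.009], "twist": 0.0115}, {"grip": 1, "linear": [-0.002, 0, 0.009], "twist": 0.0115}, {"grip": 1, "linear": [-0.002, 0, 0.009], "twist": 0.0115}])

```text
clock: 15.35
eef_pos: [0.4779, 0.0053, 0.0437]
tool_rot: [0.704, -0.083, 0.079, -0.701]
ft_force: [-0.7, -0.6, -0.5]
grip_width: 0.0001
```

```bash
python3 -c "
from h import *
feel(4,np.load('F0.npy'))"
```

```text
t 15.55 tcp [0.4784 0.0054 0.0439] toolx [ 0.974 -0.225] toolz [0.225 0.974] tooly [-0.004 -0.003 -1.   ] F [-0.52  0.06 -0.52] F.z -0.05 j6 0.24
mean F [-0.21  0.04  0.05] sd [0.54 0.27 0.56] push along toolz 0.01 lateral x 0.21 tangential -0.0 torque/.074 -0.0 ball r 0.0738 value 1.062
```

>>> move_arm(increments=[{"grip": 1, "linear": [-0.003, 0, 0.009], "twist": 0.011}, {"grip": 1, "linear": [-0.003, 0, 0.009], "twist": 0.011}, {"grip": 1, "linear": [-0.003, 0, 0.009], "twist": 0.011}, {"grip": 1, "linear": [-0.003, 0, 0.009], "twist": 0.011}, {"grip": 1, "linear": [-0.003, 0, 0.009], "twist": 0.011}])

```text
clock: 16.05
eef_pos: [0.4779, 0.0151, 0.0438]
tool_rot: [0.698, -0.123, 0.121, -0.695]
ft_force: [0.0, -0.8, -1.5]
grip_width: 0.0004
```

```bash
python3 -c "
from h import *
feel(4,np.load('F0.npy'))"
```

```text
t 16.25 tcp [0.4781 0.0152 0.0439] toolx [ 0.941 -0.338] toolz [0.338 0.941] tooly [-0.004 -0.003 -1.   ] F [-0.08 -1.08 -0.14] F.z -1.04 j6 0.38
mean F [-0.32 -0.05 -0.16] sd [0.25 0.74 0.12] push along toolz 0.16 lateral x 0.29 tangential 0.15 torque/.074 0.15 ball r 0.0736 value 1.189
```

```bash
python3 -c "
from h import *
save('wrist','w8'); a=cv2.imread('pics/w7.png'); b=cv2.imread('pics/w8.png')
t=a[238:256,280:314]; r=cv2.matchTemplate(b[215:290,265:340],t,cv2.TM_CCOEFF_NORMED); print(cv2.minMaxLoc(r), 'offset expected',(15,23))
g=b.astype(int).sum(2); print(g[236:272:4,276:324:3])"
```

```text
(-0.3028677999973297, 0.8267536163330078, (31, 1), (15, 17)) offset expected (15, 23)
[[167 413 501 450 138 159 165 165 158 181 644 608 410 445 447 448]
 [174 418 208 153 160 159 165 167 168 171 159 435 448 449 447 453]
 [169 151 143 153 156 158 166 169 169 171 176 162 467 454 454 454]
 [164 167 150 150 160 157 168 175 166 171 173 171 362 450 450 452]
 [155 165 144 152 153 157 163 173 169 168 168 174 358 447 444 447]
 [158 157 151 143 149 151 159 161 158 164 170 155 459 444 440 439]
 [155 158 160 160 142 146 150 154 155 161 164 419 433 435 440 446]
 [166 149 152 152 170 173 141 176 178 174 406 144 170 184 180 172]
 [140 148 145 152 151 157 179 169 171 159 173 174 180 183 186 191]]
```

>>> move_arm(increments=[{"grip": 1, "linear": [-0.005, 0, 0.009], "twist": 0.011}, {"grip": 1, "linear": [-0.004, 0, 0.009], "twist": 0.011}, {"grip": 1, "linear": [-0.003, 0, 0.009], "twist": 0.011}, {"grip": 1, "linear": [-0.003, 0, 0.009], "twist": 0.011}, {"grip": 1, "linear": [-0.003, 0, 0.009], "twist": 0.011}])

```text
clock: 16.8
eef_pos: [0.4784, 0.0249, 0.0439]
tool_rot: [0.69, -0.164, 0.162, -0.687]
ft_force: [0.0, -0.1, -0.8]
grip_width: 0.0002
```

```bash
python3 -c "
from h import *
feel(4,np.load('F0.npy'))"
```

```text
t 17.0 tcp [0.4785 0.025  0.044 ] toolx [ 0.895 -0.446] toolz [0.446 0.895] tooly [-0.003 -0.003 -1.   ] F [-0.6  -0.88 -0.34] F.z -1.05 j6 0.52
mean F [-0.42 -0.35  0.23] sd [0.59 0.56 0.42] push along toolz 0.5 lateral x 0.22 tangential 0.49 torque/.074 0.49 ball r 0.074 value 1.314
```

>>> move_arm(increments=[{"grip": 1, "linear": [-0.003, 0, 0.008], "twist": 0.01}, {"grip": 1, "linear": [-0.003, 0, 0.008], "twist": 0.01}, {"grip": 1, "linear": [-0.003, 0, 0.008], "twist": 0.01}, {"grip": 1, "linear": [-0.003, 0, 0.008], "twist": 0.01}, {"grip": 1, "linear": [-0.003, 0, 0.008], "twist": 0.01}])

```text
clock: 17.5
eef_pos: [0.4796, 0.0328, 0.0439]
tool_rot: [0.681, -0.2, 0.199, -0.676]
ft_force: [-0.6, -2.7, 0.5]
grip_width: -0.0
```

```bash
python3 -c "
from h import *
feel(4,np.load('F0.npy'))"
```

```text
t 17.7 tcp [0.4797 0.0329 0.044 ] toolx [ 0.842 -0.539] toolz [0.539 0.842] tooly [-0.004 -0.005 -1.   ] F [-0.41 -2.43  0.5 ] F.z -2.27 j6 0.64
mean F [-0.41 -2.73  0.34] sd [0.45 0.41 0.3 ] push along toolz 2.52 lateral x -1.12 tangential 2.56 torque/.074 2.56 ball r 0.074 value 1.415
```

Resistance has begun: 2.5 N at lever angle ≈1.41. Smaller steps from here.

>>> move_arm(increments=[{"grip": 1, "linear": [-0.0015, 0, 0.005], "twist": 0.0065}, {"grip": 1, "linear": [-0.0015, 0, 0.005], "twist": 0.0065}, {"grip": 1, "linear": [-0.0015, 0, 0.005], "twist": 0.0065}, {"grip": 1, "linear": [-0.0015, 0, 0.005], "twist": 0.0065}, {"grip": 1, "linear": [-0.0015, 0, 0.005], "twist": 0.0065}])

```text
clock: 18.2
eef_pos: [0.4802, 0.0363, 0.0438]
tool_rot: [0.675, -0.224, 0.222, -0.667]
ft_force: [-1.0, -4.7, 1.3]
grip_width: -0.0001
```

```bash
python3 -c "
from h import *
feel(5,np.load('F0.npy'))"
```

```text
t 18.45 tcp [0.4802 0.0364 0.0438] toolx [ 0.802 -0.598] toolz [0.598 0.802] tooly [-0.006 -0.009 -1.   ] F [-1.97 -5.03  1.54] F.z -5.23 j6 0.72
mean F [-1.7  -5.15  1.8 ] sd [0.47 0.23 0.44] push along toolz 5.16 lateral x -1.71 tangential 5.25 torque/.074 5.23 ball r 0.0737 value 1.457
```

>>> move_arm(increments=[{"grip": 1, "linear": [-0.001, 0, 0.006], "twist": 0.003}, {"grip": 1, "linear": [-0.001, 0, 0.006], "twist": 0.003}, {"grip": 1, "linear": [-0.001, 0, 0.006], "twist": 0.003}, {"grip": 1, "linear": [-0.001, 0, 0.006], "twist": 0.003}, {"grip": 1, "linear": [-0.001, 0, 0.006], "twist": 0.003}])

```text
clock: 18.95
eef_pos: [0.4809, 0.0388, 0.0438]
tool_rot: [0.674, -0.236, 0.233, -0.661]
ft_force: [-1.9, -7.1, 3.3]
grip_width: 0.0003
```

```bash
python3 -c "
from h import *
feel(5,np.load('F0.npy'))"
```

```text
t 19.2 tcp [0.4809 0.0389 0.0438] toolx [ 0.78  -0.625] toolz [0.625 0.78 ] tooly [-0.01  -0.016 -1.   ] F [-2.44 -6.03  2.99] F.z -6.28 j6 0.77
mean F [-2.57 -6.46  3.03] sd [0.28 0.67 0.47] push along toolz 6.71 lateral x -2.04 tangential 6.78 torque/.074 6.76 ball r 0.0738 value 1.49
```

>>> move_arm(increments=[{"grip": 1, "linear": [-0.001, 0, 0.008], "twist": 0.003}, {"grip": 1, "linear": [-0.001, 0, 0.008], "twist": 0.003}, {"grip": 1, "linear": [-0.001, 0, 0.008], "twist": 0.003}, {"grip": 1, "linear": [-0.001, 0, 0.008], "twist": 0.003}, {"grip": 1, "linear": [-0.001, 0, 0.008], "twist": 0.003}])

```text
clock: 19.7
eef_pos: [0.4812, 0.0405, 0.0439]
tool_rot: [0.674, -0.249, 0.244, -0.651]
ft_force: [-2.8, -7.8, 4.1]
grip_width: 0.0002
```

```bash
python3 -c "
from h import *
feel(5,np.load('F0.npy'))"
```

```text
t 19.95 tcp [0.4812 0.0406 0.0439] toolx [ 0.757 -0.653] toolz [0.653 0.757] tooly [-0.017 -0.027 -0.999] F [-3.54 -7.51  4.58] F.z -8.14 j6 0.81
mean F [-3.54 -7.17  4.36] sd [0.45 0.4  0.31] push along toolz 7.87 lateral x -2.02 tangential 7.89 torque/.074 7.84 ball r 0.0736 value 1.51
```

>>> move_arm(increments=[{"grip": 1, "linear": [0, 0, 0.01], "twist": 0}, {"grip": 1, "linear": [0, 0, 0.01], "twist": 0}, {"grip": 1, "linear": [0, 0, 0.012], "twist": 0}, {"grip": 1, "linear": [0, 0, 0.012], "twist": 0}, {"grip": 1, "linear": [0, 0, 0.012], "twist": 0}])

```text
clock: 20.45
eef_pos: [0.4819, 0.0421, 0.044]
tool_rot: [0.679, -0.253, 0.244, -0.644]
ft_force: [-3.7, -8.8, 6.2]
grip_width: -0.0001
```

```bash
python3 -c "
from h import *
feel(5,np.load('F0.npy'))"
```

```text
t 20.7 tcp [0.482  0.0421 0.0441] toolx [ 0.753 -0.658] toolz [0.657 0.752] tooly [-0.029 -0.042 -0.999] F [-3.85 -7.93  5.86] F.z -8.79 j6 0.83
mean F [-4.4  -8.35  6.01] sd [0.47 0.6  0.46] push along toolz 9.47 lateral x -2.22 tangential 9.31 torque/.074 9.29 ball r 0.0738 value 1.533
```

>>> move_arm(increments=[{"grip": 1, "linear": [0, -0.004, 0.012], "twist": 0}, {"grip": 1, "linear": [0, -0.004, 0.014], "twist": 0}, {"grip": 1, "linear": [0, -0.004, 0.014], "twist": 0}, {"grip": 1, "linear": [0, -0.004, 0.014], "twist": 0}, {"grip": 1, "linear": [0, -0.004, 0.014], "twist": 0}])

```text
clock: 21.2
eef_pos: [0.4819, 0.0424, 0.0447]
tool_rot: [0.688, -0.258, 0.244, -0.633]
ft_force: [-3.6, -10.1, 1.4]
grip_width: -0.0002
```

```bash
python3 -c "
from h import *
feel(6,np.load('F0.npy'))"
```

```text
t 21.5 tcp [0.482  0.0425 0.0448] toolx [ 0.748 -0.664] toolz [0.662 0.745] tooly [-0.047 -0.064 -0.997] F [-3.58 -9.64  1.93] F.z -9.71 j6 0.85
mean F [-3.46 -9.43  1.87] sd [0.34 0.2  0.31] push along toolz 9.47 lateral x -3.68 tangential 9.6 torque/.074 9.58 ball r 0.0738 value 1.536
```

>>> move_arm(increments=[{"grip": 1, "linear": [0, 0, 0.016], "twist": 0}, {"grip": 1, "linear": [0, 0, 0.018], "twist": 0}, {"grip": 1, "linear": [0, 0, 0.018], "twist": 0}, {"grip": 1, "linear": [0, 0, 0.018], "twist": 0}, {"grip": 1, "linear": [0, 0, 0.018], "twist": 0}])

```text
clock: 22.0
eef_pos: [0.4832, 0.0448, 0.0447]
tool_rot: [0.696, -0.264, 0.243, -0.622]
ft_force: [-6.4, -11.1, 10.1]
grip_width: 0.0
```

```bash
python3 -c "
from h import *
feel(6,np.load('F0.npy'))"
```

```text
t 22.3 tcp [0.4833 0.045  0.0447] toolx [ 0.743 -0.669] toolz [0.666 0.738] tooly [-0.066 -0.087 -0.994] F [ -5.89 -10.39   8.94] F.z -12.56 j6 0.88
mean F [-6.5  -9.96  8.93] sd [0.43 0.58 0.7 ] push along toolz 12.65 lateral x -1.92 tangential 11.82 torque/.074 11.84 ball r 0.0741 value 1.572
```

Horizontal push at the ball is about 11.8 N (last sample ≈12.6), which is hand-tight. I'll back away.

>>> move_arm(increments=[{"grip": 1, "linear": [0, 0, -0.04], "twist": 0}, {"grip": 1, "linear": [0, 0, -0.08], "twist": 0}, {"grip": 1, "linear": [0, 0, -0.08], "twist": 0}, {"grip": 1, "linear": [0, -0.05, -0.02], "twist": 0}, {"grip": 1, "linear": [0, -0.2, -0.02], "twist": 0}])

```text
clock: 22.8
eef_pos: [0.4502, 0.0159, 0.097]
tool_rot: [0.694, -0.267, 0.238, -0.624]
ft_force: [-0.0, -0.1, -0.1]
grip_width: -0.0003
```

>>> move_arm(increments=[{"grip": 1, "linear": [-0.1, -0.2, -0.02], "twist": 0}, {"grip": 1, "linear": [-0.1, -0.2, -0.02], "twist": 0}, {"grip": 1, "linear": [0, -0.2, 0], "twist": 0}, {"grip": 1, "linear": [0, 0, 0], "twist": 0}, {"grip": 1, "linear": [0, 0, 0], "twist": 0}])

```text
clock: 23.3
eef_pos: [0.4265, 0.0497, 0.2303]
tool_rot: [0.689, -0.264, 0.243, -0.63]
ft_force: [-0.6, -0.6, -0.4]
grip_width: -0.0
```

```bash
python3 -c "
from h import *
st(); save('wrist','w9'); save('top','top9')
a=cv2.imread('pics/w9.png'); cv2.imwrite('pics/w9b.png',cv2.resize(a,(800,600),interpolation=cv2.INTER_CUBIC))"
```

```text
t 23.3 tcp [0.4265 0.0497 0.2303] toolx [ 0.743 -0.669] toolz [0.667 0.74 ] tooly [-0.057 -0.068 -0.996] F [-0.61 -0.56 -0.36] F.z -0.8 j6 0.89
```

View pics/w9b.png

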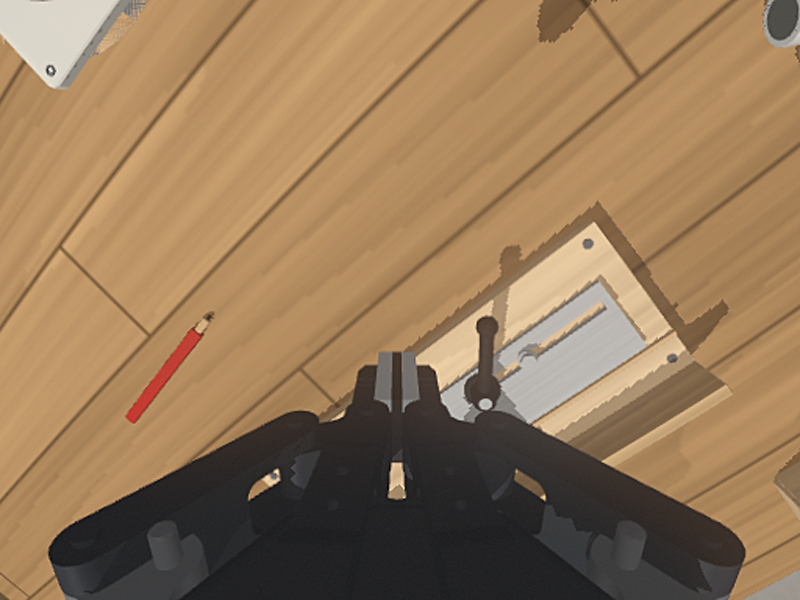

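The lever has stayed where it was left, ball at (487,325), and the pencil is untouched. I'll move so the camera sees the foot's corner and the line for the final check.

>>> move_arm(increments=[{"grip": 1, "linear": [0.13, 0, -0.05], "twist": 0}, {"grip": 1, "linear": [0.13, 0, -0.05], "twist": 0}, {"grip": 1, "linear": [0.13, 0.05, -0.05], "twist": 0}, {"grip": 1, "linear": [0.13, 0.05, -0.05], "twist": 0}, {"grip": 1, "linear": [0, 0, 0], "twist": 0}])

```text
clock: 23.9
eef_pos: [0.474, -0.0539, 0.2054]
tool_rot: [0.691, -0.267, 0.237, -0.629]
ft_force: [-0.5, 0.6, -0.0]
grip_width: -0.0002
```

>>> move_arm(increments=[{"grip": 1, "linear": [0, 0, 0], "twist": 0}, {"grip": 1, "linear": [0, 0, 0], "twist": 0}, {"grip": 1, "linear": [0, 0, 0], "twist": 0}, {"grip": 1, "linear": [0, 0, 0], "twist": 0}, {"grip": 1, "linear": [0, 0, 0], "twist": 0}])

```text
clock: 24.4
eef_pos: [0.4714, -0.0521, 0.2026]
tool_rot: [0.691, -0.27, 0.234, -0.628]
ft_force: [-0.5, -0.5, -0.3]
grip_width: -0.0002
```

```bash
python3 -c "
from h import *
st(); save('wrist','w10')
z=np.load('pics/w10.npz'); Ti=np.linalg.inv(z['T']); q=np.array([.535,-.0275,.02,1]); pc=(Ti@q)[:3]
uv=cv2.projectPoints(pc.reshape(1,1,3),np.zeros(3),np.zeros(3),z['K'],z['dist'])[0].ravel(); print(uv)
u0,v0=int(uv[0])-60,int(uv[1])-45; u0=max(0,min(392,u0)); v0=max(0,min(294,v0)); print(u0,v0)
cv2.imwrite('pics/w10b.png',cv2.resize(z['im'][v0:v0+90,u0:u0+120],None,fx=6,fy=6,interpolation=cv2.INTER_CUBIC))"
```

```text
t 24.4 tcp [ 0.4714 -0.0521  0.2026] toolx [ 0.745 -0.667] toolz [0.663 0.742] tooly [-0.078 -0.065 -0.995] F [-0.53 -0.53 -0.32] F.z -0.72 j6 0.67
[315.15368973 198.7300894 ]
255 153
```

View pics/w10b.png

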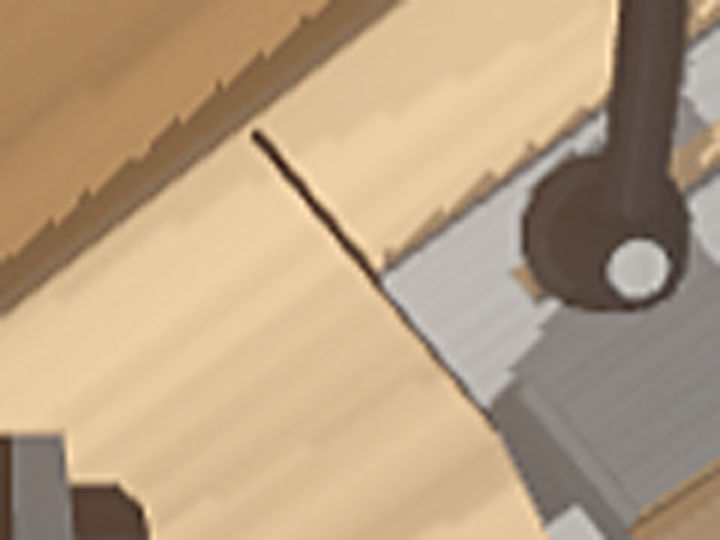

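The line, (257,134) to (378,275), runs straight into the foot's end edge. A thin dark sliver of it still shows along the edge down to (490,410), so the edge lies within the line's 2.5 mm width. Handing in.

```bash
python3 -c "
from h import *
st(); bot.job_done()"
```

```text
t 24.45 tcp [ 0.4714 -0.0521  0.2027] toolx [ 0.745 -0.667] toolz [0.663 0.742] tooly [-0.078 -0.065 -0.995] F [-0.61  0.5   0.14] F.z -0.05 j6 0.67
the job is handed in; nothing more can be done
```

The stop is set at the line, clamped hand-tight, and the job is handed in. Nothing reports a verdict, so the result rests on the checks below.

- **Position:** I pinched the plate and slid the stop about 66 mm. Before clamping, the edge measured 0.3–0.6 mm from the line's middle. In the last picture, after clamping, the foot's edge still lies within the line's width.
- **Clamp:** I swung the lever from about 0.27 to 1.57 rad with closed fingers. Resistance began near 1.38 rad. The push at the ball rose at about 0.8 N/mm to a mean of 11.8 N, with a last single sample of about 12.6 N. I could not measure the force on the bed itself.
- **Finish:** The fingers backed off without disturbing the lever, and the arm is clear at about 0.2 m height with force readings at noise level. The job was handed in at 24.5 s. Nothing came near the pipe, tee, coupling or pencil, though I did not measure their positions again at the end.

**What was not clean:**
- The tool tilted about 0.1 rad during the final push, and the fingers also pressed the ball down by up to 9 N. I counted only the horizontal part as the push.
- The top and wrist cameras disagreed by about 5 mm in x. I relied on the wrist camera and the sizes given.

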